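# Close up the loaded cup press

## Robot

A 7-joint arm with a two-finger parallel gripper is mounted at the origin on a cart in front of the work surface, level with it; the furniture and walls round the work are solid. World frame = base frame: x ahead of the robot, y to its left, z up, the work surface at z = 0. Lengths are in m, angles in rad, forces in N, time in s.
With the tool pointing down it reaches from about 0.425 to 0.875 m from the base axis. Payload 4.7 kg.
Tool frame: the origin (TCP) lies midway between the tips of the shut fingers; the grasp point (between the pads) lies 19 mm behind it; z points along the fingers, y is the line along which they close (so a half turn about z gives the same grasp; the last joint's range is limited). The gripper opens to 87 mm and grips with 3 to 60 N. Pads are 19 mm wide; open, the fingers measure 117 mm over their backs; the gripper's body (75 mm by 190 mm) begins 51 mm behind the grasp point.
Start: joints at [1.171, 0.321, -0.07, 1.45, 0.023, 1.371, -0.057], TCP at [0.261, -0.595, 0.223] pointing down, gripper open.
Joint ranges: [-2.86, 2.86], [-0.3, 2.09], [-1.38, 1.24], [0.06, 2.45], [-1.56, 4.7], [0.09, 2.05], [-2.69, 2.69]. Speed limits (rad/s): [2.57, 2.57, 3.14, 3.14, 3.14, 3.14, 3.14].

## Interface

Orientations are given as a rotation vector (axis times angle).
In Python, from bench import ctrl gives the robot as it stands.
- The arm moves only by the shell command python3 inch.py [FORCE], which reads ROWS from standard input. ROWS is a JSON list that holds a single list of rows (three levels of brackets), with 1 to 20 rows, each of 5 numbers: dx, dy, dz in units of 50 mm, then a turn about the tool's z in units of 0.05 rad, then the opening from 0.0 (shut) to 1.0 (fully open); each row is the pose to reach, as a shift and turn from the pose commanded when the command began, along the tool's axes at that moment; what a row does not reach only later rows make up. A row lasts 1/10 s, in which the tool goes at most 0.05 m and 0.15 rad, less where a joint would pass 70% of its speed; a pose out of reach is approached as far as the arm can. The fingers move at their own pace and stop on an object; FORCE is the grip in N (left out, the last holds). Time passes only in rows, so rows that do not move let the fingers close. It prints the time, the measured TCP pose, the force, the opening and the grip force at its end. Input that does not fit is refused with a message, and nothing moves.
- ctrl.get_state(): the state, without advancing time (a new reading comes with each control period).
- ctrl.get_image(name): name is "scene" or "top" or "wrist"; returns the picture (420x560x3 uint8, red, green, blue); there is no depth.
- ctrl.camera_model(name): a dict with "vertical_fov" (degrees; the focal length in pixels is half the picture's height over the tangent of half this angle, whatever the lens; pixels are square), "cx", "cy" (the principal point, pixels), "rvec" (rotation vector, rad) and "tvec" (3), from world to camera coordinates, as OpenCV has them; the wrist camera has in their place "hand_eye" (4x4, takes a point from camera to tool coordinates, whose origin is the TCP and whose axes are the flange's). Camera axes: x right, y down, z forward; pixel columns grow to the right and rows downward; lengths in m; the calibration is good to about 2 mm. A picture is of the moment at which its call begins: read the wrist's pose just before it. camera_model takes no time and is no camera call.
- ctrl.close_job(): hands the job in; it is judged then, once.
The state is a dict: "time": time; "joint_positions": joint angles; "qd": joint speeds; "joint_torque": joint torques, N m; "position": TCP position; "tool_rot": TCP orientation; "ft_force": force on the tool from outside, world axes, zero at the start; "torque": the same for the moment, N m; "grip_width": opening from 0.0 (shut) to 1.0 (fully open); "grip_force": force on a finger pad.
Only numpy, scipy, OpenCV 4.12 (cv2) and the standard library are available. Lean on these libraries where they do the work, as an engineer would, in place of code of your own. Each camera call takes 0.05 s, during which the arm holds its last target. There are 200 camera calls.

## Task

The carrier with four tealight cups has been set in the mouth of the cup press but not pushed in. Push it by its lip fully home, past the click of the spring detent and up against the back stop; then swing the standing leaf over and lay it down on the cups, and throw the clamp's handle outward and down until it snaps over centre and holds the leaf shut. Work gently, never ramming anything, and leave the loose things on the bench alone.

Things in the scene. Friction and masses are not known exactly. Their poses are not given: they have to be found in the camera images.
- press: Bench cup press, fixed; grey base plate 175 x 262 x 12 mm. Origin on the bench under the nest centre; x points along the carrier's way in (roughly away from the robot), y to the leaf's hinge, z up. Two rails at y = +-51 mm (top 26 mm) lead to a back stop at x = 50 mm. Toggle clamp on the -y side: bracket at y -95 to -160 mm, |x| < 30 mm, its arm and handle stand up when open.
- carrier: Loose aluminium four-pocket carrier, 100 x 100 x 12 mm, 0.3 kg, holding four tealight cups (tops 19 mm up). Origin: centre of its underside; axes as the press. It lies on the base plate (12 mm up) between the rails, 1 mm clear each side, 40 to 60 mm short of home. Home (against the stop) its origin is at x = 0, y = 0 in the press frame.
- carrier_lip (a point): Middle of the outer face of the carrier's upright lip, 85 mm toward -x and 22 mm up from the carrier's origin. Lip 40 mm wide (y), 6 mm thick, its top 44 mm above the bench; free space outside it. A spring plunger in the right rail drags on the carrier over the last 20 mm (6 to 15 N to push on through) and clicks into a notch in its side about 1 mm before the hard stop.
- leaf (a joint): Hinge angle of the pressing leaf, rad: 0 shut (level), about 1.7 to 1.95 at the start (standing, leaning back). Plate 112 mm (x) x 10 mm, from 10 to 128 mm from the hinge, 0.6 kg with its platen. The hinge is stiff: it stays put when steep and sinks slowly by itself below about 1 rad. Unclamped it rests on the cups at 0.05 to 0.12, on its sprung platen; the clamp shuts it.
- leaf_hinge (a point): On the leaf's hinge axis, mid-width: 68 mm toward +y and 44 mm above the press origin; the axis runs along the press x. Lip plates at the leaf's front end drop just outside the carrier's front wall, so the leaf shuts only on a carrier that is home.
- leaf_edge (a point): Point on the leaf's outer face (the face that is on top when shut, and turned to +y when it stands), 116 mm from the hinge, mid-width, where the clamp's pad will land. The free edge is 12 mm beyond. Its own -y axis points from the hinge to the free edge, +z out of that face.
- handle_tip (a point): End of the clamp's round black grip (23 mm thick, 74 mm long). Its own z runs along the handle to this end, its -y is the way the handle swings to close; push on the +y side. Open: press frame y -132, z 177 mm, handle upright. At dead centre y -258, z 109 mm. Locked on its stop: z about 97 mm, nearly level. The pivot shifts; 5 to 10 N at the grip in the last 30 deg.
- clamp_arm (a joint): Angle of the clamp's arm, rad: 0 raised (open), about 1.17 when down with its rubber pad pressing on the leaf's outer face near the free edge. Linked to the handle: it comes down as the handle is thrown. With the arm raised the leaf swings past it freely.
- tape_roll: Bystander: roll of brown tape, 104 mm across, 25 mm high, lying loose on the bench.
- scraper: Bystander: wax scraper with wooden handle, 202 x 56 x 20 mm, lying loose.
- go_gauge: Bystander: plain flat metal gauge bar, 60 x 25 x 12 mm, lying loose.

How it is judged:
On the way, in this order (a step that is already met when the one before it is completed fails the run):
1. the carrier is pushed home against the back stop, the leaf still standing clear (x of carrier in the frame of press above -0.003 m and value of joint leaf above 0.5 rad), for 0.2 s.
2. the leaf is laid down on the cups (x of carrier in the frame of press above -0.003 m and value of joint leaf below 0.2 rad and value of joint clamp_arm below 0.8 rad), for 0.2 s.
At the end, for the whole second after the job is handed in: The carrier is home (within 3 mm of the back stop, square within 0.03 rad) and at rest, the leaf is shut (under 0.025 rad) with the clamp's arm down on it (over 1.12 rad), and the handle is past dead centre (its end lower than 105 mm above the bench) (x of carrier in the frame of press above -0.003 m and angle between the x axis of carrier and the x axis of press, either way round below 0.03 rad and value of joint leaf below 0.025 rad and value of joint clamp_arm above 1.12 rad and z of handle_tip in the frame of press below 0.105 m and linear speed of carrier below 0.01 m/s); the robot touches nothing.
It fails at once if the press or the carrier is rammed or forced: more than 60 N from the robot (contact force between any of the arm, the fingers and press above 60 N or contact force between any of the arm, the fingers and carrier above 60 N).
It fails at once if a loose bystander is moved by more than 20 mm (distance of any of tape_roll, scraper, go_gauge from where it was at the start of the episode above 0.02 m).
It also fails if it takes over 54 s, if anything falls off the work surface, if the arm or the gripper's body presses on something with over 40 N, if the wrist force passes 120 N, or if a joint passes its speed limit or range.

## Working session

There is one attempt and no reset: what is moved stays moved. The work goes in short steps, Python scripts to look and compute and a shell command to move; the robot and the scene stay as the last step left them, time stands still between calls to the robot, and variables do not carry over. Pictures are saved under pics/ and viewed, at most 10 in all, crops included, and the job is handed in when it is done.

```bash
ls; mkdir -p pics; cat > h.py <<'E'
from bench import ctrl
import numpy as np, cv2
from scipy.spatial.transform import Rotation as R
def cam(n):
    m=ctrl.camera_model(n); f=210/np.tan(np.radians(m["vertical_fov"])/2)
    K=np.array([[f,0,m["cx"]],[0,f,m["cy"]],[0,0,1]])
    return K,np.array(m["rvec"],float),np.array(m["tvec"],float)
def proj(n,P):
    K,r,t=cam(n); return cv2.projectPoints(np.array(P,float).reshape(-1,1,3),r,t,K,None)[0].reshape(-1,2)
def unproj(n,uv,z):
    K,r,t=cam(n); M=R.from_rotvec(r).as_matrix(); c=-M.T@t
    out=[]
    for u in uv:
        d=M.T@np.linalg.inv(K)@[u[0],u[1],1]; out.append(c+d*(z-c[2])/d[2])
    return np.array(out)
E
python3 - <<'E'
from h import *
for n in ("scene","top"):
    cv2.imwrite(f"pics/{n}0.png",cv2.resize(ctrl.get_image(n)[...,::-1],(800,600),interpolation=cv2.INTER_CUBIC)); print(n,ctrl.camera_model(n))
s=ctrl.get_state(); print({k:np.round(v,3) for k,v in s.items()})
E
```

```text
bench.py
inch.py
pics
scene {'vertical_fov': 48.72343451363768, 'cx': 278.3993589853582, 'cy': 205.0495355350407, 'rvec': array([ 0.95986122, -2.0619574 ,  1.36210018]), 'tvec': array([0.36586157, 0.25591576, 1.35749729])}
top {'vertical_fov': 54.760432482382924, 'cx': 280.14543936245167, 'cy': 206.09152584760494, 'rvec': array([ 2.19187541, -2.13513887,  0.14269044]), 'tvec': array([0.01956605, 0.50293926, 1.390462  ])}
{'time': np.float64(0.1), 'joint_positions': array([ 1.171,  0.322, -0.07 ,  1.452,  0.023,  1.371, -0.057]), 'qd': array([-0.001, -0.   , -0.002, -0.004, -0.   , -0.001, -0.   ]), 'joint_torque': array([ 0.0000e+00, -4.9257e+01, -4.0500e-01, -3.1340e+01, -6.4000e-02,
        3.9000e-02,  0.0000e+00]), 'position': array([ 0.261, -0.595,  0.222]), 'tool_rot': array([-3.073e+00, -6.450e-01,  1.000e-03]), 'ft_force': array([ 1.104,  0.385, -0.634]), 'torque': array([-0.071, -0.014,  0.058]), 'grip_force': np.float64(0.0), 'grip_width': np.float64(1.001)}
```

View pics/scene0.png

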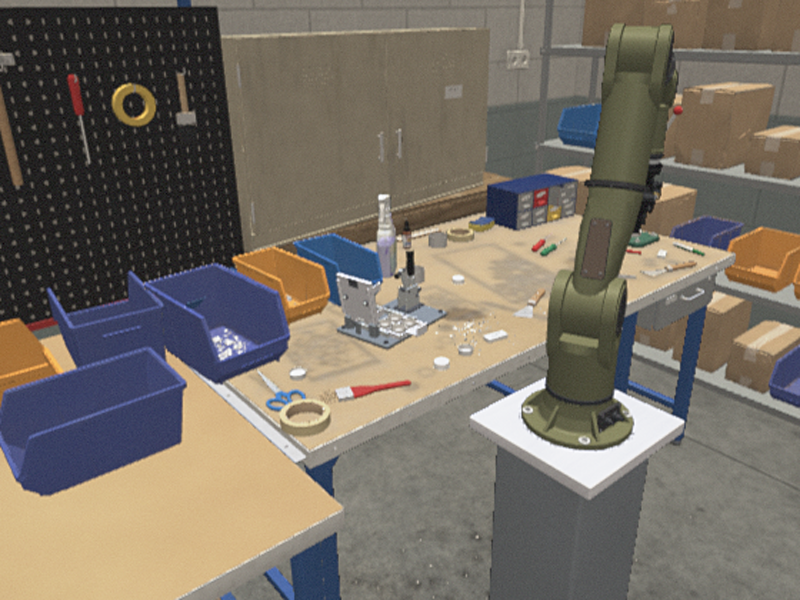

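View pics/top0.png

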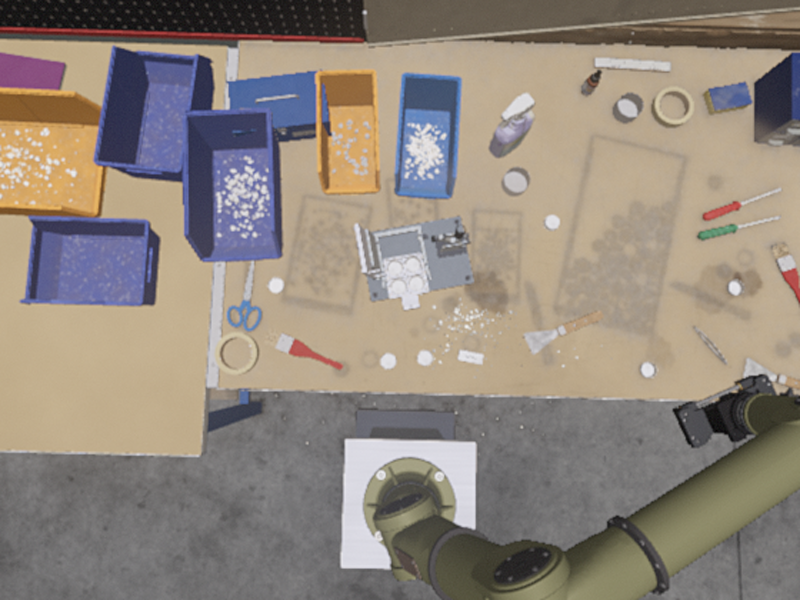

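The press is near (418,260) in the enlarged top picture. The leaf is on its left (+y) and the clamp is on its right. The gauge is at (470,357) and the scraper at (560,330). I'll enlarge both views.

```bash
python3 - <<'E'
from h import *
a=ctrl.get_image("top")[...,::-1]; b=ctrl.get_image("scene")[...,::-1]
cv2.imwrite("pics/c1.png",cv2.resize(a[145:220,240:340],(800,600),interpolation=cv2.INTER_CUBIC))
cv2.imwrite("pics/c2.png",cv2.resize(b[150:252,220:356],(800,600),interpolation=cv2.INTER_CUBIC))
E
```

```text
(no output)
```

View pics/c1.png

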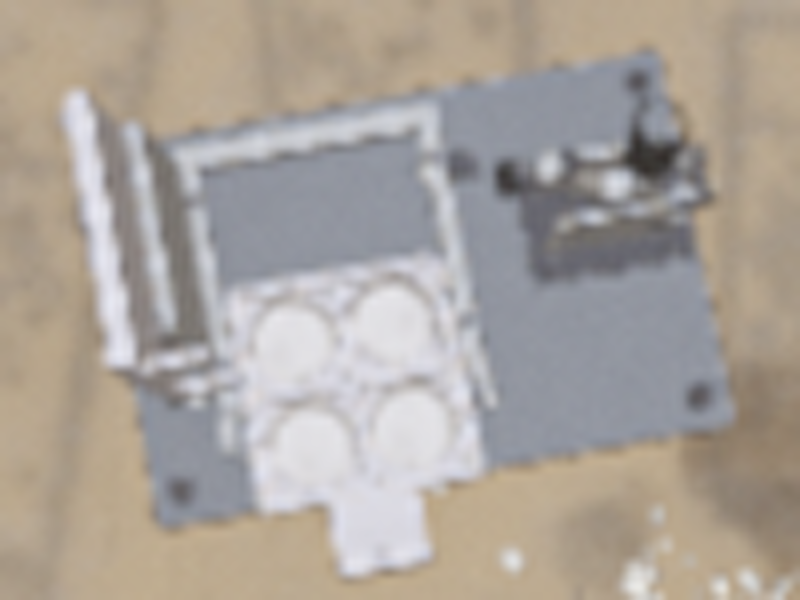

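View pics/c2.png

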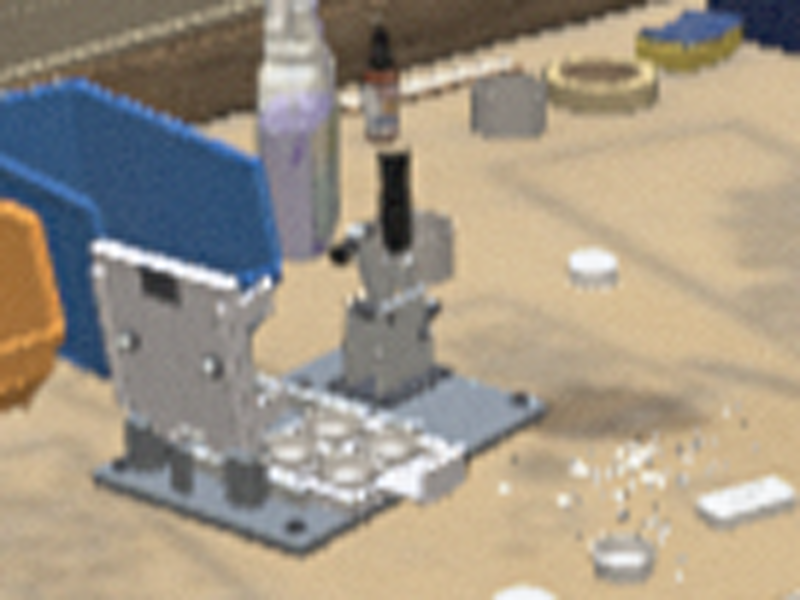

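Crop c1 (8x, offset 240,145) shows base corners at (160,528), (735,425) and (657,50). The carrier's near corners are at (262,513) and (487,470), its far corners at (230,290) and (440,255), and the lip's outer top edge runs from (342,577) to (433,558). The stop's inner corners are at about (203,170) and (422,135). In c2 the leaf stands and the handle is upright at (395,155).

```bash
python3 - <<'E'
from h import *
def px(l): return [((x+.5)/8-.5+240,(y+.5)/8-.5+145) for x,y in l]
def U(l,z): return unproj("top",px(l),z).round(4)
B=U([(160,528),(735,425),(657,50)],.012); print("base",B, np.linalg.norm(B[0]-B[1]),np.linalg.norm(B[2]-B[1]))
C=U([(262,513),(487,470),(440,255),(230,290)],.024); print("carrier",C)
L=U([(342,577),(433,558)],.044); print("lip",L, np.linalg.norm(L[0]-L[1]))
print("stop inner",U([(203,170),(422,135)],.026))
y=B[0]-B[1]; yaw=np.arctan2(-y[0],y[1]); 
x=B[2]-B[1]; print("yaw",yaw,np.arctan2(x[1],x[0]))
print("leaf",U([(75,92),(118,362)],.16))
E
```

```text
base [[ 0.4866  0.1051  0.012 ]
 [ 0.5396 -0.1494  0.012 ]
 [ 0.7097 -0.1124  0.012 ]] 0.25996009309122814 0.17407759763967337
carrier [[ 0.4931  0.06    0.024 ]
 [ 0.5148 -0.0386  0.024 ]
 [ 0.6105 -0.0158  0.024 ]
 [ 0.5922  0.0769  0.024 ]]
lip [[ 0.4639  0.0244  0.044 ]
 [ 0.4732 -0.0147  0.044 ]] 0.040190794966011814
stop inner [[ 0.6456  0.0905  0.026 ]
 [ 0.6642 -0.0066  0.026 ]]
yaw 0.2053169332037366 0.2141827151449891
leaf [[0.6463 0.1387 0.16  ]
 [0.5366 0.1178 0.16  ]]
```

```bash
cat >> h.py <<'E'
O=np.array([.606,.0316,0]); YAW=.21
X=np.array([np.cos(YAW),np.sin(YAW),0]); Y=np.array([-np.sin(YAW),np.cos(YAW),0]); Z=np.array([0,0,1.])
def w(p): return O+p[0]*X+p[1]*Y+p[2]*Z
def topress(P): d=np.array(P)-O; return np.array([d@X,d@Y,d[2]])
def st(*targets):
    s=ctrl.get_state(); M=R.from_rotvec(s["tool_rot"]).as_matrix(); P=np.array(s["position"])
    ya=np.arctan2(M[1,1],M[0,1])
    print("t",round(float(s["time"]),2),"press",topress(P).round(4),"F(press)",[round(float(np.dot(s["ft_force"],a)),1) for a in (X,Y,Z)],"turn needed",round(float(-(YAW-ya)),3))
    for t in targets: print(t,"->",(M.T@(w(t)-P)).round(4))
E
python3 - <<'E'
from h import *
st((-.167,0,.223),(-.167,0,.028))
def px(l): return [((x+.5)/8-.5+240,(y+.5)/8-.5+145) for x,y in l]
for n,p,z in (("pad",(510,178),.11),("handle",(655,150),.177)): print(n,topress(unproj("top",px([p]),z)[0]))
print(topress(unproj("top",[(470*.7,357*.7)],.01)[0]), topress(unproj("top",[(530*.7,340*.7)],.01)[0]))
E
```

```text
t 0.2 press [-0.4678 -0.5408  0.2219] F(press) [-0.1, -0.3, -0.1] turn needed -1.367
(-0.167, 0, 0.223) -> [ 0.4041 -0.4687 -0.0006]
(-0.167, 0, 0.028) -> [ 0.4041 -0.4685  0.1944]
pad [ 0.00553204 -0.07511506  0.11      ]
handle [-0.0074766  -0.12674003  0.177     ]
[-0.28251717 -0.11830433  0.01      ] [-0.26878514 -0.27255824  0.01      ]
```
Gauge at press (-.283,-.118). body at z>.1. fine.

Units first: shifts go in units of 50 mm and turns go in units of 0.05 rad. So 0.1 m is 2, -0.469 m is -9.38, -1 rad is -20.

```bash
echo '[[[2, -2.4, 0, -7, 0], [4, -4.8, 0, -14, 0], [6, -7, 0, -20, 0], [8.08, -9.38, 0, -27.34, 0], [8.08, -9.38, 0, -27.34, 0], [8.08, -9.38, 0, -27.34, 0], [8.08, -9.38, 0, -27.34, 0], [8.08, -9.38, 0, -27.34, 0], [8.08, -9.38, 0, -27.34, 0], [8.08, -9.38, 0, -27.34, 0], [8.08, -9.38, 0, -27.34, 0], [8.08, -9.38, 0, -27.34, 0], [8.08, -9.38, 0, -27.34, 0], [8.08, -9.38, 0, -27.34, 0], [8.08, -9.38, 0, -27.34, 0], [8.08, -9.38, 0, -27.34, 0], [8.08, -9.38, 0, -27.34, 0], [8.08, -9.38, 0, -27.34, 0]]]' | python3 inch.py 20
python3 - <<'E'
from h import *
st((-.167,0,.028))
E
```

```text
time: 2.0
position: [0.4425, -0.0044, 0.2225]
tool_rot: [-1.979, -2.44, 0.0]
ft_force: [0.2, 0.7, 0.2]
grip_width: 0.007
grip_force: 0.0
t 2.0 press [-0.1674 -0.0011  0.2225] F(press) [0.4, 0.6, 0.2] turn needed -0.002
(-0.167, 0, 0.028) -> [0.0011 0.0005 0.1945]
```

Scaled: 0.194 m is 3.88, 0.18 m is 3.6.

```bash
echo '[[[0.02, 0, 1, 0, 0], [0.02, 0, 1.8, 0, 0], [0.02, 0, 2.6, 0, 0], [0.02, 0, 3.2, 0, 0], [0.02, 0, 3.6, 0, 0], [0.02, 0, 3.88, 0, 0], [0.02, 0, 3.88, 0, 0], [0.02, 0.08, 3.88, 0, 0], [0.02, 0.16, 3.88, 0, 0], [0.02, 0.24, 3.88, 0, 0], [0.02, 0.32, 3.88, 0, 0], [0.02, 0.4, 3.88, 0, 0]]]' | python3 inch.py
python3 - <<'E'
from h import *
st()
i=ctrl.get_image("top")[...,::-1]; cv2.imwrite("pics/c3.png",cv2.resize(i[145:220,240:340],(800,600),interpolation=cv2.INTER_CUBIC))
E
```

```text
time: 3.2
position: [0.462, 0.0016, 0.0288]
tool_rot: [-1.976, -2.442, 0.002]
ft_force: [-1.9, -0.1, 1.3]
grip_width: 0.009
grip_force: 1.3
t 3.2 press [-0.1471  0.0007  0.0288] F(press) [-1.9, 0.3, 1.3] turn needed -0.0
```

View pics/c3.png

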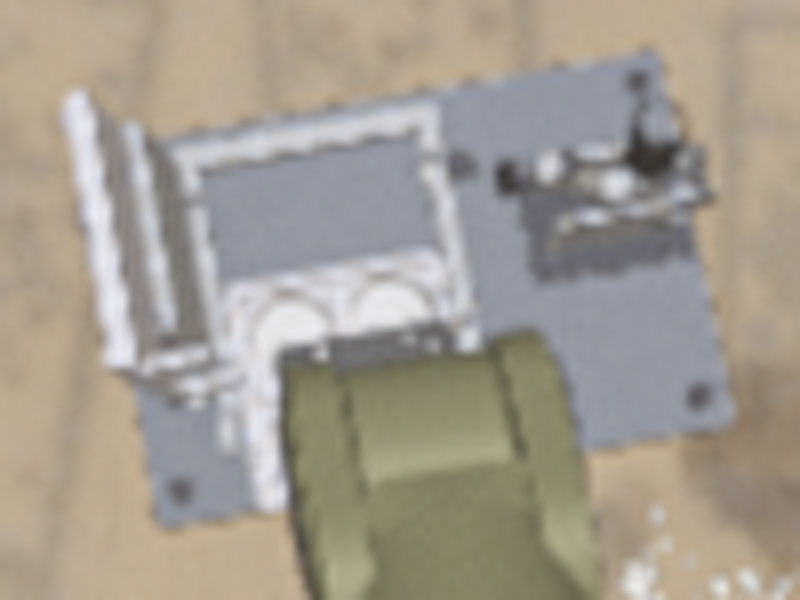

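The carrier's far edge is at about (225,285)–(435,250), shifted by only a few pixels, so the finger has just made contact with the lip (about 2 N). I'll push on gently.

```bash
echo '[[[0, 0.06, 0, 0, 0], [0, 0.12, 0, 0, 0], [0, 0.18, 0, 0, 0], [0, 0.24, 0, 0, 0], [0, 0.3, 0, 0, 0], [0, 0.36, 0, 0, 0], [0, 0.42, 0, 0, 0], [0, 0.48, 0, 0, 0], [0, 0.54, 0, 0, 0], [0, 0.6, 0, 0, 0]]]' | python3 inch.py; echo '[[[0, 0.04, 0, 0, 0], [0, 0.08, 0, 0, 0], [0, 0.12, 0, 0, 0], [0, 0.16, 0, 0, 0], [0, 0.2, 0, 0, 0], [0, 0.24, 0, 0, 0]]]' | python3 inch.py
python3 - <<'E'
from h import *
st()
E
```

```text
time: 4.25
position: [0.4916, 0.0081, 0.0285]
tool_rot: [1.976, 2.442, -0.0]
ft_force: [-1.8, 0.1, -1.6]
grip_width: 0.007
grip_force: 0.7
time: 4.85
position: [0.5021, 0.0105, 0.0284]
tool_rot: [-1.975, -2.441, 0.003]
ft_force: [-5.8, -1.0, 3.9]
grip_width: 0.002
grip_force: 3.3
t 4.85 press [-0.1061  0.001   0.0284] F(press) [-5.9, 0.3, 3.9] turn needed 0.0
```

```bash
for i in 1 2 3; do echo '[[[0, 0.02, 0, 0, 0], [0, 0.04, 0, 0, 0], [0, 0.06, 0, 0, 0], [0, 0.08, 0, 0, 0]]]' | python3 inch.py | grep -E "posi|ft_"; done
python3 - <<'E'
from h import *
st()
E
```

```text
position: [0.5049, 0.0111, 0.0281]
ft_force: [-7.8, -1.6, 4.9]
position: [0.5092, 0.0119, 0.0281]
ft_force: [-6.6, -1.4, 4.3]
position: [0.5149, 0.013, 0.0283]
ft_force: [-1.2, -0.2, -2.1]
t 6.05 press [-0.093   0.0008  0.0283] F(press) [-1.2, 0.0, -2.1] turn needed -0.0
```

```bash
for i in 1 2; do echo '[[[0, 0.02, 0, 0, 0], [0, 0.03, 0, 0, 0], [0, 0.03, 0, 0, 0]]]' | python3 inch.py | grep -E "posi|ft_"; done
python3 - <<'E'
from h import *
st()
i=ctrl.get_image("top")[...,::-1]; cv2.imwrite("pics/c4.png",cv2.resize(i[145:220,240:340],(800,600),interpolation=cv2.INTER_CUBIC))
E
```

```text
position: [0.5164, 0.0136, 0.0286]
ft_force: [-2.5, 0.2, -0.2]
position: [0.5164, 0.0136, 0.0285]
ft_force: [-6.8, -0.4, 5.4]
t 6.65 press [-0.0914  0.0011  0.0285] F(press) [-6.8, 1.0, 5.4] turn needed -0.0
```

View pics/c4.png

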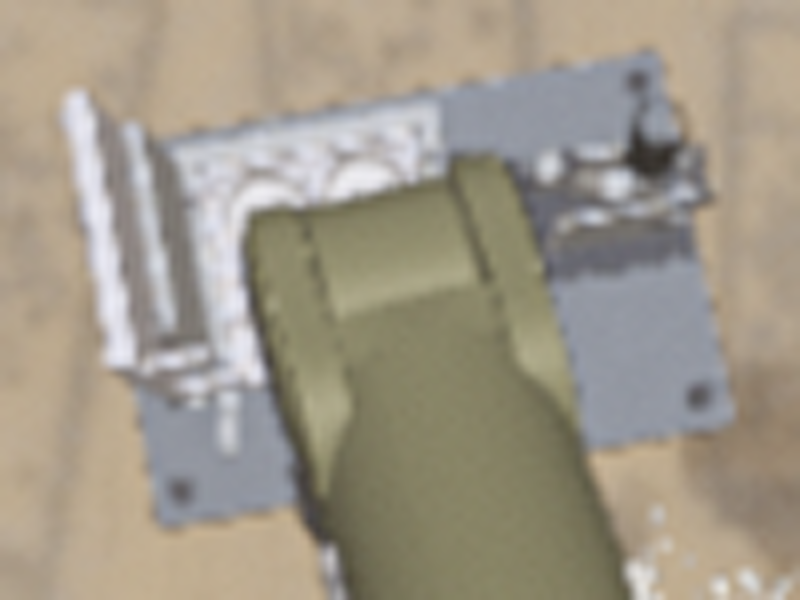

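The carrier's far edge now meets the stop, with no blue gap left at about (310,150). The TCP has stalled while the force rises. I'll press slightly more to confirm.

Scaled: 0.002 m is 0.04, 0.001 m is 0.02.

```bash
echo '[[[0, 0.02, 0, 0, 0], [0, 0.04, 0, 0, 0], [0, 0.04, 0, 0, 0], [0, 0.04, 0, 0, 0]]]' | python3 inch.py | grep -E "posi|ft_"; echo '[[[0, -0.2, 0, 0, 0], [0, -0.6, 0, 0, 0], [0, -0.6, -0.8, 0, 0], [0, -0.6, -1.8, 0, 0], [0, -0.6, -2.8, 0, 0], [0, -0.6, -3.6, 0, 0], [0, -0.6, -4, 0, 0], [0, -0.6, -4, 0, 0]]]' | python3 inch.py
python3 - <<'E'
from h import *
st((0,.16,.26),(0,.16,.13))
i=ctrl.get_image("top")[...,::-1]; cv2.imwrite("pics/c5.png",cv2.resize(i[145:220,240:340],(800,600),interpolation=cv2.INTER_CUBIC))
E
```

```text
position: [0.5164, 0.0135, 0.0281]
ft_force: [-11.0, -1.0, 7.1]
time: 7.9
position: [0.4935, 0.0081, 0.2326]
tool_rot: [1.971, 2.435, 0.007]
ft_force: [-0.1, -0.2, 0.3]
grip_width: 0.004
grip_force: 0.0
t 7.9 press [-0.1149  0.0004  0.2326] F(press) [-0.1, -0.2, 0.3] turn needed 0.0
(0, 0.16, 0.26) -> [ 0.1595  0.1152 -0.0269]
(0, 0.16, 0.13) -> [0.16   0.114  0.1031]
```

View pics/c5.png

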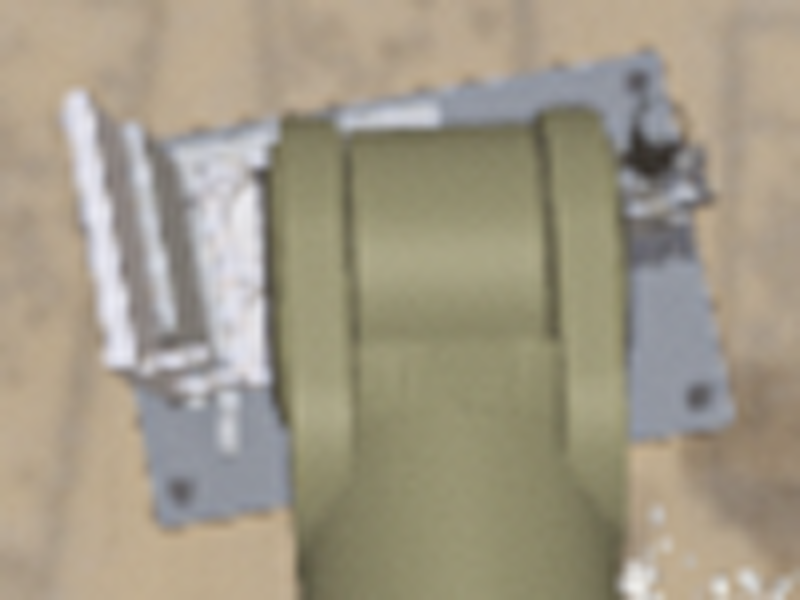

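Scaled: 0.16 m is 3.2, 0.15 m is 3.

```bash
echo '[[[0.8, 0.4, -0.54, 0, 0], [1.6, 1, -0.54, 0, 0], [2.4, 1.6, -0.54, 0, 0], [3, 2, -0.4, 0, 0], [3.2, 2.28, 0, 0, 0], [3.2, 2.28, 0.8, 0, 0], [3.2, 2.28, 1.6, 0, 0], [3.2, 2.28, 2.06, 0, 0], [3.2, 2.28, 2.06, 0, 0], [2.9, 2.28, 2.06, 0, 0], [2.6, 2.28, 2.06, 0, 0], [2.4, 2.28, 2.06, 0, 0], [2.3, 2.28, 2.06, 0, 0]]]' | python3 inch.py
python3 - <<'E'
from h import *
st()
E
```

```text
time: 9.25
position: [0.5794, 0.1417, 0.1267]
tool_rot: [1.979, 2.437, 0.002]
ft_force: [1.0, 1.4, 1.9]
grip_width: 0.005
grip_force: 1.1
t 9.25 press [-0.0031  0.1132  0.1267] F(press) [1.2, 1.2, 1.9] turn needed -0.004
```

Scaled: -0.02 m is -0.4, -0.03 m is -0.6.

```bash
echo '[[[-0.1, 0, 0, 0, 0], [-0.2, 0, 0, 0, 0], [-0.3, 0, 0, 0, 0], [-0.4, 0, 0, 0, 0], [-0.5, 0, 0, 0, 0], [-0.6, 0, 0, 0, 0]]]' | python3 inch.py | grep ft_; echo '[[[-0.1, 0, 0, 0, 0], [-0.2, 0, 0, 0, 0], [-0.3, 0, 0, 0, 0], [-0.4, 0, 0, 0, 0], [-0.5, 0, 0, 0, 0], [-0.6, 0, 0, 0, 0]]]' | python3 inch.py | grep ft_
python3 - <<'E'
from h import *
st((0,.034,.121),(0,.02,.111),(0,.008,.098))
E
```

```text
ft_force: [-0.3, 3.0, 1.2]
ft_force: [0.1, 0.9, 0.2]
t 10.45 press [-0.0042  0.055   0.1253] F(press) [0.3, 0.8, 0.2] turn needed -0.0
(0, 0.034, 0.121) -> [-0.021   0.0042  0.0043]
(0, 0.02, 0.111) -> [-0.035   0.0043  0.0144]
(0, 0.008, 0.098) -> [-0.047   0.0043  0.0274]
```

Scaled: -0.047 m is -0.94, -0.043 m is -0.86.

```bash
echo '[[[-0.12, 0, 0, 0, 0], [-0.22, 0, 0.02, 0, 0], [-0.32, 0, 0.06, 0, 0], [-0.42, 0, 0.1, 0, 0], [-0.52, 0, 0.16, 0, 0], [-0.62, 0, 0.24, 0, 0], [-0.7, 0, 0.3, 0, 0], [-0.78, 0, 0.38, 0, 0], [-0.86, 0, 0.46, 0, 0], [-0.94, 0, 0.54, 0, 0]]]' | python3 inch.py | grep ft_
python3 - <<'E'
from h import *
st((0,-.0015,.083),(0,-.0075,.066),(0,-.0095,.058))
i=ctrl.get_image("scene")[...,::-1]; cv2.imwrite("pics/c6.png",cv2.resize(i[120:252,200:376],(800,600),interpolation=cv2.INTER_CUBIC))
E
```

```text
ft_force: [-0.9, -0.4, -0.5]
t 11.45 press [-0.0041  0.0087  0.0981] F(press) [-1.0, -0.2, -0.5] turn needed 0.0
(0, -0.0015, 0.083) -> [-0.0102  0.0041  0.0151]
(0, -0.0075, 0.066) -> [-0.0162  0.0041  0.0321]
(0, -0.0095, 0.058) -> [-0.0182  0.0041  0.0401]
```

View pics/c6.png

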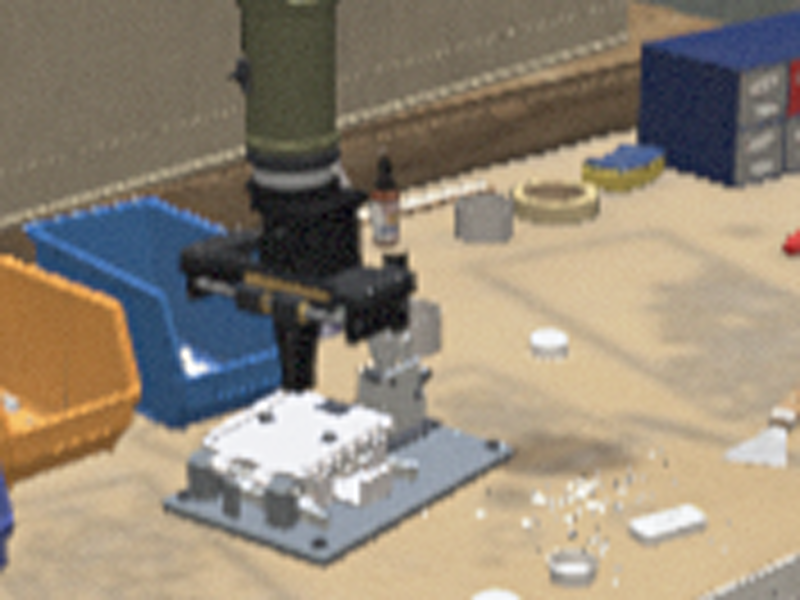

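The leaf (top face around (300,430)) already looks nearly level under the raised finger. I'll press it lightly to confirm it is down.

Scaled: 0.036 m is 0.72, 0.033 m is 0.66.

```bash
echo '[[[-0.16, 0, 0.16, 0, 0], [-0.28, 0, 0.32, 0, 0], [-0.36, 0, 0.44, 0, 0], [-0.36, 0, 0.56, 0, 0], [-0.36, 0, 0.66, 0, 0], [-0.36, 0, 0.72, 0, 0]]]' | python3 inch.py | grep ft_;  echo '[[[0, 0, 0.04, 0, 0], [0, 0, 0.08, 0, 0], [0, 0, 0.12, 0, 0], [0, 0, 0.12, 0, 0]]]' | python3 inch.py | grep ft_
python3 - <<'E'
from h import *
st()
E
```

```text
ft_force: [-0.3, -0.8, -0.3]
ft_force: [-6.1, -1.1, 13.5]
t 12.5 press [-0.004 -0.009  0.059] F(press) [-6.2, 0.2, 13.5] turn needed 0.0
```

Scaled: -0.11 m is -2.2, -0.2 m is -4.

```bash
echo '[[[0, 0, -0.6, 0, 0], [0, 0, -1.6, 0, 0], [0, 0, -2.6, 0, 0], [0, 0, -3.6, 0, 0], [-0.4, 0, -4, 0, 0], [-1, 0, -4, 0, 0], [-1.6, 0, -4, 0, 0], [-1.6, 0, -4, 0, 0], [-1.6, 0, -3.2, 0, 0], [-1.6, 0, -2.6, 0, 0], [-1.6, 0, -2.2, 0, 0], [-1.6, 0, -2, 0, 0], [-1.6, 0, -2, 0, 0]]]' | python3 inch.py | grep ft_
python3 - <<'E'
from h import *
st((0,-.111,.155))
i=ctrl.get_image("scene")[...,::-1]; cv2.imwrite("pics/c7.png",cv2.resize(i[120:252,200:376],(800,600),interpolation=cv2.INTER_CUBIC))
E
```

```text
ft_force: [-0.2, -0.3, 0.5]
t 13.8 press [-0.0047 -0.0884  0.1554] F(press) [-0.2, -0.2, 0.5] turn needed 0.001
(0, -0.111, 0.155) -> [-0.0226  0.0047  0.0003]
```

View pics/c7.png

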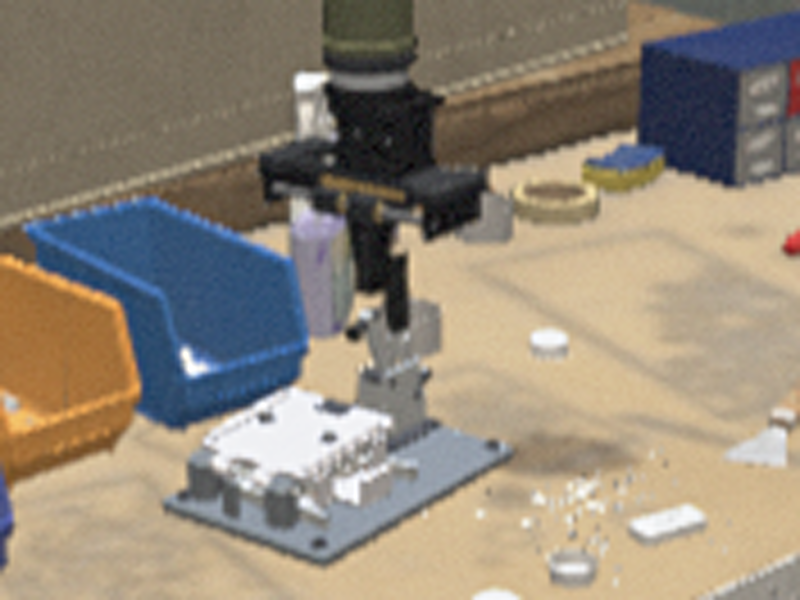

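The finger at (370,260) is beside the upright grip at (397,290) and overlaps it in height. The leaf lies level. Next I'll throw the handle.

Scaled: -0.03 m is -0.6, -0.025 m is -0.5.

```bash
echo '[[[-0.16, 0, 0, 0, 0], [-0.3, 0, 0, 0, 0], [-0.4, 0, 0, 0, 0], [-0.5, 0, 0, 0, 0], [-0.6, 0, 0, 0, 0]]]' | python3 inch.py | grep -E "posi|ft_"; echo '[[[-0.12, 0, 0, 0, 0], [-0.24, 0, 0, 0, 0], [-0.36, 0, 0, 0, 0], [-0.48, 0, 0.02, 0, 0], [-0.6, 0, 0.02, 0, 0], [-0.72, 0, 0.04, 0, 0]]]' | python3 inch.py | grep -E "posi|ft_"; 
python3 - <<'E'
from h import *
st((0,-.18,.150),(0,-.207,.136),(0,-.2265,.117))
E
```

```text
position: [0.6271, -0.086, 0.1569]
ft_force: [0.0, 1.1, 0.3]
position: [0.6346, -0.1214, 0.1546]
ft_force: [0.1, 1.2, 1.7]
t 14.95 press [-0.0039 -0.1556  0.1546] F(press) [0.4, 1.1, 1.7] turn needed 0.0
(0, -0.18, 0.15) -> [-0.0244  0.0039  0.0046]
(0, -0.207, 0.136) -> [-0.0514  0.0039  0.0186]
(0, -0.2265, 0.117) -> [-0.0709  0.0039  0.0376]
```

```bash
echo '[[[-0.16, 0, 0.02, 0, 0], [-0.32, 0, 0.04, 0, 0], [-0.48, 0, 0.1, 0, 0], [-0.6, 0, 0.14, 0, 0], [-0.72, 0, 0.2, 0, 0]]]' | python3 inch.py | grep -E "posi|ft_"; echo '[[[-0.1, 0, 0.06, 0, 0], [-0.2, 0, 0.12, 0, 0], [-0.3, 0, 0.18, 0, 0]]]' | python3 inch.py | grep -E "posi|ft_"; 
python3 - <<'E'
from h import *
st((0,-.2265,.117))
i=ctrl.get_image("scene")[...,::-1]; cv2.imwrite("pics/c8.png",cv2.resize(i[120:252,200:376],(800,600),interpolation=cv2.INTER_CUBIC))
E
```

```text
position: [0.6431, -0.1568, 0.146]
ft_force: [-0.6, 1.5, 8.0]
position: [0.645, -0.1683, 0.1353]
ft_force: [-1.9, 7.7, 4.8]
t 15.75 press [-0.0035 -0.2037  0.1353] F(press) [-0.3, 8.0, 4.8] turn needed 0.002
(0, -0.2265, 0.117) -> [-0.0229  0.0035  0.0182]
```

View pics/c8.png

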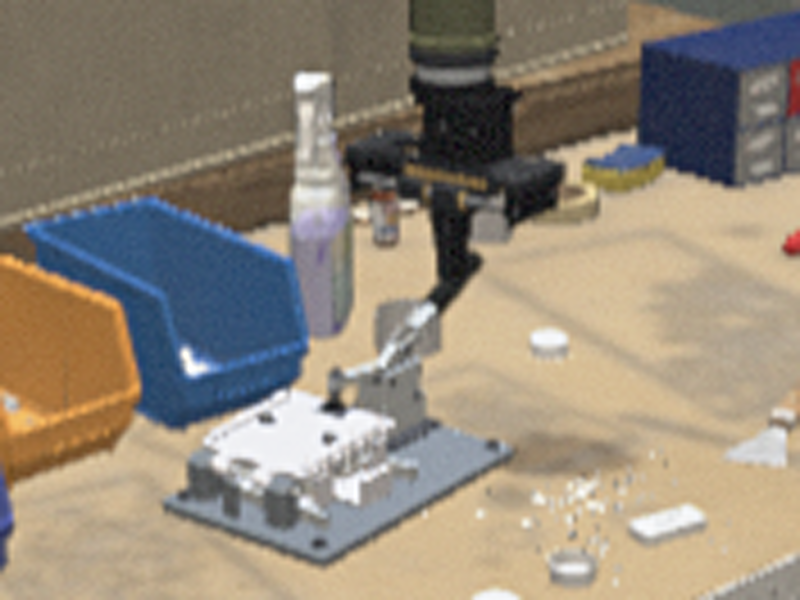

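The handle is now thrown about 50° and the pad at (335,400) is touching the leaf. The finger is on the grip near its end, so I'll continue outward and down.

```bash
echo '[[[-0.1, 0, 0.08, 0, 0], [-0.2, 0, 0.16, 0, 0], [-0.28, 0, 0.24, 0, 0], [-0.36, 0, 0.32, 0, 0]]]' | python3 inch.py | grep -E "posi|ft_"; echo '[[[-0.04, 0, 0.06, 0, 0], [-0.08, 0, 0.14, 0, 0], [-0.12, 0, 0.2, 0, 0], [-0.12, 0, 0.2, 0, 0]]]' | python3 inch.py | grep -E "posi|ft_"; 
python3 - <<'E'
from h import *
st((0,-.2265,.117))
E
```

```text
position: [0.6484, -0.1893, 0.1186]
ft_force: [0.5, 0.9, -0.2]
position: [0.6496, -0.195, 0.1087]
ft_force: [0.2, -0.3, -0.0]
t 16.6 press [-0.0046 -0.2307  0.1087] F(press) [0.1, -0.3, -0.0] turn needed -0.001
(0, -0.2265, 0.117) -> [ 0.0042  0.0046 -0.0083]
```

```bash
for i in 1 2 3; do echo '[[[0, 0, 0.02, 0, 0], [0, 0, 0.04, 0, 0], [0, 0, 0.04, 0, 0]]]' | python3 inch.py | grep -E "posi|ft_"; done
```

```text
position: [0.65, -0.1941, 0.1075]
ft_force: [0.6, 0.7, -0.1]
position: [0.6499, -0.1942, 0.1054]
ft_force: [0.1, -0.1, 0.5]
position: [0.6502, -0.1944, 0.104]
ft_force: [-0.7, 0.9, 3.2]
```

```bash
for i in 1 2; do echo '[[[0, 0, 0.02, 0, 0], [0, 0, 0.04, 0, 0], [0, 0, 0.04, 0, 0]]]' | python3 inch.py | grep -E "posi|ft_"; done
```

```text
position: [0.6504, -0.1946, 0.1028]
ft_force: [-2.7, -0.9, 7.6]
position: [0.6506, -0.1948, 0.1018]
ft_force: [-2.6, -0.1, 10.7]
```

Scaled: 0.003 m is 0.06, 0.002 m is 0.04.

```bash
echo '[[[0, 0, 0.02, 0, 0], [0, 0, 0.04, 0, 0], [0, 0, 0.06, 0, 0], [0, 0, 0.06, 0, 0]]]' | python3 inch.py | grep -E "posi|ft_"; echo '[[[0, 0, -0.6, 0, 0], [0, 0, -1.4, 0, 0], [0, 0, -2.4, 0, 0], [-0.6, 0, -3, 0, 0], [-1.4, 0, -3, 0, 0], [-2.4, 0, -3, 0, 0], [-3.2, 0, -3, 0, 0], [-4, 0, -3, 0, 0], [-4.8, 0, -3, 0, 0], [-4.8, 0, -3, 0, 0]]]' | python3 inch.py | grep -E "posi|ft_"
python3 - <<'E'
from h import *
st()
for n in ("scene","top"):
    i=ctrl.get_image(n).astype(int); m=(i.max(2)<60).astype(np.uint8)
    print(n,"tip locked proj",proj(n,[w((-.004,-.262,.097)),w((-.004,-.188,.093)),w((-.004,-.262,.125))]).round(1))
    p=proj(n,[w((0,-.2,.1))])[0].astype(int); x0,y0=p-[22,18]
    for r in m[y0:y0+36,x0:x0+46]: print(''.join('.#'[v] for v in r))
    print(x0,y0)
E
```

```text
position: [0.6509, -0.195, 0.1001]
ft_force: [-5.3, -0.1, 16.5]
position: [0.6982, -0.4368, 0.2424]
ft_force: [-0.9, 0.3, -1.1]
t 19.5 press [-0.0075 -0.4773  0.2424] F(press) [-0.8, 0.5, -1.1] turn needed -0.009
scene tip locked proj [[307.6 185.6]
 [297.  191.7]
 [307.7 179.2]]
..............................................
..............................................
..............................................
..............................................
..............................................
..............................................
..............................................
..............................................
..............................................
..............................................
..............................................
..............................................
..............................................
..............................................
.............................##...............
............................####..............
.........................######...............
....................
[... 1946 characters left out ...]
..................................
..............................................
..............................................
..............................................
..............................................
..............................................
..............................................
..............................................
..............................................
..............................................
..............................................
..............................................
..............................................
..............................................
..............................................
317 144
```

The scene mask shows the grip running from about (297,192) to (306,186). That fits the locked projection, with the tip at about 0.095 m and nearly level. The load vanished past dead centre, and the handle then sat on its stop with 16 N on it. The arm is clear, so I'll hand in.

```bash
python3 -c "
from bench import ctrl
print(ctrl.close_job())"
```

```text
the job is handed in; nothing more can be done
None
```

The job is handed in at about 19.6 s: the carrier is home against the stop, the leaf is down on the cups, and the clamp handle is over centre on its stop. Contact forces stayed under about 20 N in the readings, and the verdict was not shown.

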